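# Gauge a returned magnifier foot and fit its pivot post

## Task

A magnifier foot has come back without its pivot post: lower the depth rod into its socket and feel gently for the bottom, then stand the rod back in its stand. From the rack take the one post whose length suits that depth, so that pressed gently but fully down to the bottom of the socket it leaves as near as possible to 30 mm standing out, ready for the swing arm. Leave the other posts in the rack and do not disturb the returned goods lying around.

Things in the scene. Friction and masses are not known exactly. Their poses are not given: they have to be found in the camera images.
- foot: Returned magnifier foot: heavy round grey cast base, 160 mm across, 22 mm high, with a round boss 42 mm across rising from its middle to 72 mm above the desk. It does not move. Origin: centre of its underside, z up. A spring plunger (small brass and steel screw, 34 mm out from the axis, top 64 mm above the desk) sits in the boss on the +x side; its ball grips a post in the socket.
- socket_mouth (a point): Centre of the socket's mouth on the flat top of the boss, z up. The socket: a vertical blind hole 13 mm across, flat bottom, depth unknown (20 to 58 mm). 16 mm down, a sprung ball stands 1.6 mm out of the wall: it gives way to a post but grips it, so a post does not drop in by its weight: it takes 5 to 8 N to push past the ball, then 2 to 4 N. The depth rod, centred, passes freely.
- rod_tip (a point): Lower end of the depth rod, z along the rod to its handle. The rod is steel, 8 mm across and 70 mm long below a handle; its tip is slightly chamfered. It starts upright in its stand. All in all it is 115 mm long and weighs about 55 g.
- rod_handle (a point): Centre of the depth rod's ribbed aluminium handle, 16 mm across and 45 mm long, 92.5 mm above the rod's tip; z along the rod, upwards.
- stand_hole (a point): Centre of the mouth of the hole in the rod's black stand, z up. The stand is round, 62 mm across at the foot and 54 mm above, 40 mm high, and fixed; the hole is 10 mm across and 30 mm deep, so with the rod home its tip is 30 mm below this point.
- rack: Plywood block that holds the four posts, fixed; 200 mm long along its y axis, 56 mm wide along x, 34 mm high. Origin: centre of its underside. Its four holes lie in a row along its y axis at -69, -23, 23 and 69 mm, 13.5 mm across and 22 mm deep; the posts stand in them in any order, so they show 32, 42, 52 and 62 mm.
- post54_mid (a point): Centre, half-way up, of the pivot post that is 54 mm long: a plain round steel pin 12 mm across with a tapered foot (8 mm across at the end, full width 3 mm up) and a shallow groove 8 mm below its top; z along the pin, upwards. Its foot starts 12 mm above the desk.
- post64_mid (a point): Centre, half-way up, of the pivot post that is 64 mm long: a plain round steel pin 12 mm across with a tapered foot (8 mm across at the end, full width 3 mm up) and a shallow groove 8 mm below its top; z along the pin, upwards. Its foot starts 12 mm above the desk.
- post74_mid (a point): Centre, half-way up, of the pivot post that is 74 mm long: a plain round steel pin 12 mm across with a tapered foot (8 mm across at the end, full width 3 mm up) and a shallow groove 8 mm below its top; z along the pin, upwards. Its foot starts 12 mm above the desk.
- post84_mid (a point): Centre, half-way up, of the pivot post that is 84 mm long: a plain round steel pin 12 mm across with a tapered foot (8 mm across at the end, full width 3 mm up) and a shallow groove 8 mm below its top; z along the pin, upwards. Its foot starts 12 mm above the desk.
- figurine: White porcelain figurine, 62 mm across its foot, 137 mm tall, fragile; a bystander. Origin: centre of its underside.
- perfume: Black glass perfume bottle with a round cap, 30 x 58 mm and 100 mm tall; a bystander. Origin: centre of its underside.
- key_fob: Silver metal key fob, 58 x 34 x 11 mm, lying flat, with a wire ring at one end; a bystander. Origin: centre of its underside.
- measuring_cup: Yellow plastic measuring cup, 76 mm across its rim, 60 mm tall, with a flat handle reaching 110 mm from its centre along its +y; a bystander. Origin: centre of its underside.
Not all that is in view belongs to the job. There is more than one size of the foot; the one meant has the size given above.

How it is judged:
By the outcome, as a careful person would: the job done as asked, in the order asked, and still so for the second after the job is handed in, with the robot touching nothing.
It also fails if it takes over 67 s, if anything falls off the work surface, if the arm or the gripper's body presses on something with over 40 N, if the wrist force passes 120 N, or if a joint passes its speed limit or range.

## Robot

A 6-joint arm with a two-finger parallel gripper is mounted at the origin on the work surface. World frame = base frame: x ahead of the robot, y to its left, z up, the work surface at z = 0. Lengths are in m, angles in rad, forces in N, time in s.
With the tool pointing down it reaches from about 0.3 to 0.85 m from the base axis. Payload 5.4 kg.
Tool frame: the origin (TCP) lies midway between the tips of the shut fingers; the grasp point (between the pads) lies 19 mm behind it; x points along the fingers, z is the direction in which the jaws open and shut, and the axes are right-handed (so a half turn about x gives the same grasp; the last joint's range is limited). The gripper opens to 85 mm and grips with 20 to 120 N. Pads are 22 mm wide; open, the fingers measure 114 mm over their backs; the gripper's body (76 mm by 85 mm) begins 54 mm behind the grasp point. The pads swing forward as they close: fully open they stand 13 mm farther back than shut.
Start: joints at [0.984, 0.158, 1.597, -0, 1.386, -0.21], TCP at [0.212, 0.535, 0.231] pointing down, gripper open.
Joint ranges: [-2.91, 2.91], [-0.94, 2.29], [0.18, 2.7], [-1.29, 4.43], [0.17, 2.64], [-3, 3]. Speed limits (rad/s): [2.57, 2.57, 3.14, 3.14, 3.14, 3.14].

## Interface

Orientations are given as a unit quaternion [x, y, z, w].
In Python, from cell import * gives the robot as it stands.
- The arm moves only by the tool jog_arm, never from a script. Its argument "deltas" is a list of rows, each a list of 7 numbers: the turn, a rotation vector about the world's x, y, z normalised to -1 to 1, where 1 is 45 degrees, then the shift along the world's x, y, z normalised to -1 to 1, where 1 is 0.4 m, then the opening, from -1 (shut) to 1 (fully open). In form: [[rx, ry, rz, x, y, z, fingers], ...]. A call has exactly 8 rows; each row is the pose to reach, as a shift and turn from the pose commanded when the call began; what a row does not reach only later rows make up. A row lasts 1/8 s, in which the tool goes at most 62.5 mm and 10.7 degrees, less where a joint would pass 70% of its speed; a pose out of reach is approached as far as the arm can. A call with a number of a shift or a turn outside -1 to 1 is refused whole. A call with a gripper value outside its range is refused whole. The fingers move at their own pace and stop on an object; "grip_force" is the grip in N (left out, the last holds). Time passes only in rows, so rows that repeat a pose let the fingers close, or fill a call up. It gives the time, the measured TCP pose, the force and the opening at its end, in the units of the state.
- read_state(): the state, without advancing time (a new reading comes with each control period).
- get_image(name): name is "side" or "top"; returns a dict with "color" (384x512x3 uint8, red, green, blue), "depth" (384x512 float32, m along the optical axis (not along the pixel's ray), 0 where there is no reading), "vfov" (degrees; the focal length in pixels is half the picture's height over the tangent of half this angle, whatever the lens; pixels are square), "cx", "cy" (the principal point, pixels), "cam_to_world" (4x4, takes a point from camera to world coordinates). Camera axes: x right, y down, z forward; pixel columns grow to the right and rows downward; lengths in m; the calibration is good to about 2 mm. A picture is of the moment at which its call begins.
- finish_job(): hands the job in, once; it reports no verdict.
Trained networks look in a picture, given as the dict that the camera call returned (one of the last four; its "shot" number tells which), for a name from the list of things; names that differ only in an ending like _2 or _b are one class to them, and where a whole thing is asked for, a point or a joint stands for the part that bears it (a point fixed in the world has none). Each returns a list of dicts, best first, with "confidence" (0 to 1); they miss things now and then, are a little off and sometimes report something else, mostly with a low value. They report only what shows in the picture. A call takes as long as a camera call. They do not tell look-alikes from the thing itself.
- silhouettes(query, picture): "region" (384x512 bool, what is visible of it) and "bbox" ([left, top, right, bottom] in pixels, round what is visible of it).
- spot_point(query, picture): "location" ([column, row] in pixels: a listed point, or the origin of a listed thing).
The state is a dict: "time": time; "joint_positions": joint angles; "qd": joint speeds; "joint_torque": joint torques, N m; "eef_pos": TCP position; "ee_rot": TCP orientation; "contact_force": force on the tool from outside, world axes, zero at the start; "wrist_torque": the same for the moment, N m; "width": finger opening in m.
Only numpy, scipy, OpenCV 4.12 (cv2) and the standard library are available. Lean on these libraries where they do the work, as an engineer would, in place of code of your own. Each camera call takes 0.05 s, during which the arm holds its last target. There are 200 camera calls.

## Working session

There is one attempt and no reset: what is moved stays moved. The work goes in short steps, Python scripts to look and compute and a tool call to move; the robot and the scene stay as the last step left them, time stands still between calls to the robot, and variables do not carry over. Pictures are saved under pics/ and viewed, about 8 in all and at most 12, crops included, and the job is handed in when it is done.

Besides the shell and the picture viewer there is one more tool, called after "Request:" by a JSON object that holds its "method" and its "body". jog_arm: Moves the arm, as the interface text tells. Its arguments: {"type":"object","properties":{"deltas":{"type":"array","items":{"type":"array","items":{"type":"number","minimum":-1,"maximum":1}}},"grip_force":{"type":"number"}},"required":["deltas"]}

```bash
mkdir -p pics
cat > h.py <<'E'
from cell import *
import numpy as np, cv2
def ray(p,uv):
    f=p["color"].shape[0]/2/np.tan(np.radians(p["vfov"])/2)
    d=np.array([(uv[0]-p["cx"])/f,(uv[1]-p["cy"])/f,1.]);T=np.array(p["cam_to_world"])
    return T[:3,3],T[:3,:3]@d
def at_z(p,uv,z):
    o,d=ray(p,uv);return o+d*(z-o[2])/d[2]
def cloud(p):
    h,w=p["depth"].shape;f=h/2/np.tan(np.radians(p["vfov"])/2)
    v,u=np.mgrid[:h,:w];D=p["depth"];T=np.array(p["cam_to_world"])
    P=np.stack([(u-p["cx"])/f*D,(v-p["cy"])/f*D,D],-1)@T[:3,:3].T+T[:3,3]
    P[D==0]=np.nan;return P
def save(p,n):cv2.imwrite("pics/"+n,p["color"][:,:,::-1])
E
python3 - <<'E'
from h import *
np.set_printoptions(precision=4,suppress=True)
s=read_state();print(s["time"],s["eef_pos"],s["ee_rot"],s["contact_force"],s["width"])
ims=[]
for n in("top","side"):
    p=get_image(n);P=cloud(p);ims.append(p["color"][:,:,::-1])
    print(n,np.array(p["cam_to_world"]),p["vfov"],p["cx"],p["cy"])
    for q in["foot","socket_mouth","rod_tip","rod_handle","stand_hole","rack","post54_mid","post64_mid","post74_mid","post84_mid","figurine","perfume","key_fob","measuring_cup"]:
        for r in spot_point(q,p)[:3]:
            c,w=r["location"];i,j=int(np.clip(round(w),0,383)),int(np.clip(round(c),0,511))
            print(q,round(r["confidence"],2),np.round(r["location"],1),"surf",P[i,j])
for n,i in zip("ts",ims): cv2.imwrite(f"pics/{n}0.png",cv2.resize(i,(800,600),interpolation=cv2.INTER_CUBIC))
E
```

```text
0.0 [0.2113 0.5341 0.2303] [-0.3978  0.5854  0.3972  0.5842] [-0.2366  0.7261 -0.0025] 0.08566957700404981
top [[ 0.0237 -0.9941  0.1063  0.4384]
 [-0.9997 -0.0228  0.009  -0.0177]
 [-0.0066 -0.1065 -0.9943  1.1433]
 [ 0.      0.      0.      1.    ]] 46.288578988475464 250.74090140284548 197.12492451625016
foot 0.95 [371.  281.3] surf [ 0.3634 -0.2877  0.0998]
foot 0.84 [263.8 216.5] surf [ 0.5114 -0.0417  0.025 ]
foot 0.84 [183.8 163.1] surf [0.6368 0.1596 0.0468]
socket_mouth 0.9 [262.6 210.8] surf [ 0.5203 -0.0381  0.0717]
socket_mouth 0.64 [181.8 161.7] surf [0.6413 0.1665 0.0358]
socket_mouth 0.6 [384.5 287.2] surf [ 0.3506 -0.3172  0.1001]
rod_tip 0.4 [355.7 194.7] surf [ 0.5675 -0.2671  0.0408]
rod_handle 0.46 [365.5 190. ] surf [ 0.5693 -0.2702  0.1275]
rod_handle 0.22 [160.1 218.4] surf [0.4999 0.2159 0.0329]
stand_hole 0.61 [359.9 193. ] surf [ 0.5714 -0.2745  0.0513]
rack 0.97 [131.7 217.3] surf [0.4972 0.2678 0.0978]
post54_mid 0.6 [122.8 219.1] surf [0.4951 0.3065 0.0365]
post64_mid 0.57 [158.3 222.4] surf [0.4883 0.2129 0.0677]
post64_mid 0.32 [261.3 213.4] surf [ 0.51
[... 1080 characters left out ...]
341  0.0716]
rod_tip 0.17 [261.3 280. ] surf [0.4951 0.2456 0.0328]
rod_handle 0.48 [279.8 130.7] surf [ 0.5797 -0.2739  0.097 ]
stand_hole 0.63 [279.2 145.1] surf [ 0.5863 -0.2947  0.0358]
rack 0.63 [255.2 305.1] surf [0.489  0.3141 0.0325]
post54_mid 0.49 [282.5 209.9] surf [ 0.5089 -0.0089  0.023 ]
post54_mid 0.4 [248.2 300.8] surf [0.5037 0.314  0.04  ]
post64_mid 0.62 [269.8 266.2] surf [0.4858 0.2045 0.0372]
post74_mid 0.48 [236.2 311.5] surf [0.5208 0.3413 0.0325]
post84_mid 0.69 [260.4 280.6] surf [0.4967 0.2479 0.0317]
figurine 0.8 [203.2 186.8] surf [ 0.7425 -0.0545  0.018 ]
perfume 0.85 [187.6 220.4] surf [0.7349 0.0752 0.0072]
key_fob 0.8 [333.4 251.1] surf [0.3614 0.0924 0.0103]
```

View pics/t0.png

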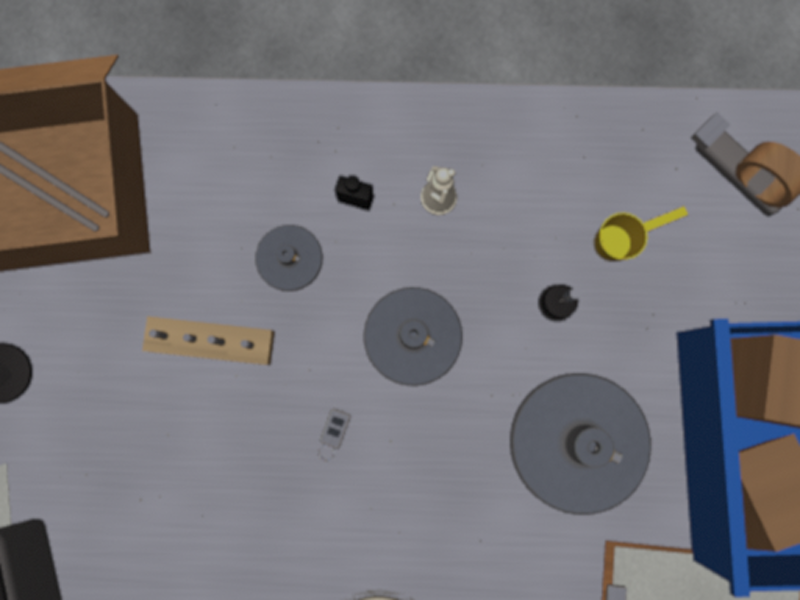

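View pics/s0.png

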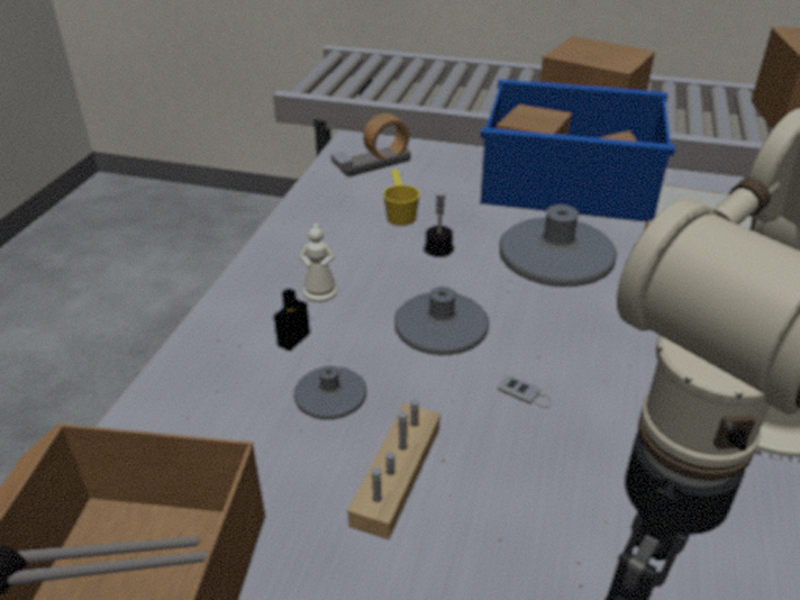

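Top view (800x600 scale): feet at (289,257), (413,335) and (581,443). The middle one, about 100 px across, is the 160 mm foot. The rod's stand is at (559,301) and the rack at (208,342). In the side view the posts run, from the +y end: 74, 54, 84, 64. Next I'll measure these more precisely.

Run:
```python
from h import *
from scipy.spatial.transform import Rotation as R
np.set_printoptions(precision=4,suppress=True)
s=read_state();print(R.from_quat(s["ee_rot"]).as_matrix())
ps={n:get_image(n) for n in("top","side")}
def near(P,c,r,z0,z1):
    m=(np.hypot(P[...,0]-c[0],P[...,1]-c[1])<r)&(P[...,2]>z0)&(P[...,2]<z1);return m
for n,p in ps.items():
    P=cloud(p)
    for nm,c,r,z0,z1 in[("boss top",(.515,-.035),.03,.067,.078),("foot disc",(.515,-.035),.1,.017,.03),("stand top",(.572,-.273),.04,.034,.046),("handle top",(.572,-.273),.03,.113,.135),("handle",(.572,-.273),.03,.08,.135),("plunger",(.505,-.068),.02,.04,.07)]:
        m=near(P,c,r,z0,z1);q=P[m]
        if len(q)<3:print(n,nm,"few");continue
        (u,v),rr=cv2.minEnclosingCircle(np.argwhere(m)[:,::-1].astype(np.float32))
        print(n,nm,len(q),"mean",q.mean(0),"mid",(q.min(0)+q.max(0))/2,"size",np.ptp(q,axis=0), "zmed",np.median(q[:,2]))
    g=silhouettes("rack",p)
    m=near(P,(.495,.26),.15,.027,.041);q=P[m]
    (c,sz,a)=cv2.minAreaRect(q[:,:2].astype(np.float32));print(n,"rack",c,sz,a)
    m=near(P,(.495,.26),.12,.046,.12)
    k,l,st,ce=cv2.connectedComponentsWithStats(m.astype(np.uint8))
    for i in range(1,k):
        if st[i,4]>3:
            q=P[l==i];print("  post",st[i,4],q.mean(0),"zmax",q[:,2].max(), "px",ce[i])
p=ps["top"];i=p["color"][:,:,::-1]
a=cv2.resize(i[185:240,230:300],None,fx=5.7,fy=5.7,interpolation=cv2.INTER_CUBIC)
b=cv2.resize(i[165:220,330:400],None,fx=5.7,fy=5.7,interpolation=cv2.INTER_CUBIC)
c=cv2.resize(i[195:240,80:180],(798,280),interpolation=cv2.INTER_CUBIC)
t=np.hstack([a,b]);cv2.imwrite("pics/t1.png",np.vstack([t[:,:798],c[:, :t.shape[1]]]))
```

```text
[[-0.     -0.9298  0.368 ]
 [ 0.      0.368   0.9298]
 [-1.      0.      0.    ]]
top boss top 214 mean [ 0.5143 -0.041   0.0717] mid [ 0.5145 -0.0406  0.0719] size [0.0411 0.0386 0.0097] zmed 0.07153111885860042
top foot disc 2583 mean [ 0.5139 -0.0407  0.0213] mid [ 0.5148 -0.0415  0.0235] size [0.1559 0.156  0.013 ] zmed 0.021108043993156578
top stand top 305 mean [ 0.5733 -0.2714  0.0395] mid [ 0.5743 -0.2735  0.0401] size [0.0522 0.052  0.0113] zmed 0.039515550211842054
top handle top 45 mean [ 0.5743 -0.2736  0.1241] mid [ 0.5743 -0.2744  0.1217] size [0.014  0.0152 0.0137] zmed 0.12454000079883043
top handle 71 mean [ 0.5733 -0.2722  0.1152] mid [ 0.574  -0.2742  0.1069] size [0.0147 0.0155 0.0433] zmed 0.12289283284476604
top plunger 36 mean [ 0.5038 -0.0633  0.0615] mid [ 0.5048 -0.0615  0.0624] size [0.0144 0.0221 0.015 ] zmed 0.059664650419252396
top rack (0.49891477823257446, 0.2858297824859619) (0.201571986079216, 0.05610187351703644) 85.03743743896484
  post 48 [0.5047 0.3519 0.0739] zmax 0.08943626092795842 px [ 99.7083 213.6667]
  post 30 [0.5007 0.3068 0.0622] zmax 0
[... 726 characters left out ...]
9122546369
side handle 74 mean [ 0.5761 -0.2704  0.1058] mid [ 0.5761 -0.2726  0.1026] size [0.0136 0.0231 0.0441] zmed 0.1071636694843412
side plunger 9 mean [ 0.5087 -0.061   0.0639] mid [ 0.5105 -0.0608  0.0631] size [0.0221 0.0218 0.0133] zmed 0.06737200482083883
side rack (0.5013290643692017, 0.28537923097610474) (0.20471058785915375, 0.057441867887973785) 85.1023178100586
  post 74 [0.4943 0.2196 0.0635] zmax 0.07734262908271217 px [264.5541 261.4865]
  post 100 [0.498  0.2664 0.0748] zmax 0.098190421042469 px [256.99 272.91]
  post 51 [0.5024 0.3113 0.0595] zmax 0.06900049573417344 px [248.8824 293.7059]
  post 104 [0.5057 0.3574 0.0701] zmax 0.08802870480348124 px [240.3462 307.4135]
```

View pics/t1.png

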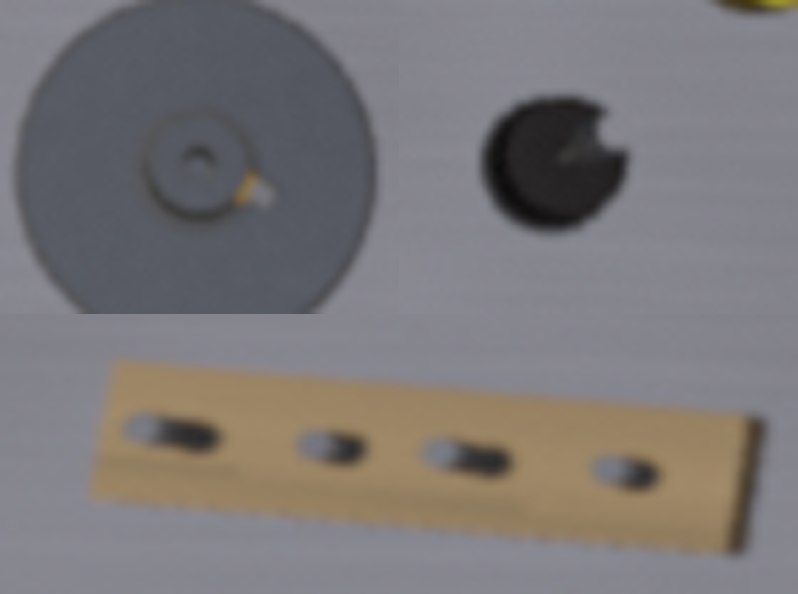

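The crop shows the boss hole at about (198,160), the plunger to its lower right (about world −y), the rod top in the stand, and the four posts. Both cameras give a rod-to-socket shift of about (−60, +232.8) mm. I'm moving above the rod, turning the jaws to the rack's yaw of −5°.

Request:
{"method": "jog_arm", "body": {"deltas": [[0,0,-0.125,0.056,-0.125,0,1],[0,0,-0.25,0.112,-0.25,0,1],[0,0,-0.375,0.169,-0.375,0,1],[0,0,-0.5,0.225,-0.5,0,1],[0,0,-0.625,0.281,-0.625,0,1],[0,0,-0.75,0.337,-0.75,0,1],[0,0,-0.875,0.394,-0.875,0,1],[0,0,-1,0.45,-1,0,1]]}}

```text
time: 2.7
eef_pos: [0.3922, 0.133, 0.2316]
ee_rot: [-0.142, 0.692, 0.142, 0.693]
contact_force: [0.3, -0.5, -0.5]
width: 0.0855
```

Request:
{"method": "jog_arm", "body": {"deltas": [[0,0,-0.08,0.058,-0.125,0,1],[0,0,-0.16,0.115,-0.25,0,1],[0,0,-0.24,0.173,-0.375,0,1],[0,0,-0.32,0.23,-0.5,0,1],[0,0,-0.4,0.288,-0.625,0,1],[0,0,-0.48,0.345,-0.75,-0.05,1],[0,0,-0.56,0.403,-0.875,-0.1,1],[0,0,-0.631,0.46,-1,-0.15,1]]}}

```text
time: 3.7
eef_pos: [0.5763, -0.2672, 0.1707]
ee_rot: [0.031, 0.706, -0.032, 0.707]
contact_force: [0.4, 0.5, 0.6]
width: 0.0855
```

Request:
{"method": "jog_arm", "body": {"deltas": [[0,0,0,0,-0.016,-0.05,1],[0,0,0,0,-0.016,-0.1,1],[0,0,0,0,-0.016,-0.15,1],[0,0,0,0,-0.016,-0.2,1],[0,0,0,0,-0.016,-0.215,1],[0,0,0,0,-0.016,-0.215,-1],[0,0,0,0,-0.016,-0.215,-1],[0,0,0,0,-0.016,-0.215,-1]], "grip_force": 40}}

```text
time: 4.7
eef_pos: [0.5761, -0.2722, 0.0863]
ee_rot: [0.03, 0.706, -0.031, 0.707]
contact_force: [-0.1, 0.1, -0.5]
width: 0.0324
```

Request:
{"method": "jog_arm", "body": {"deltas": [[0,0,0,0,0,0,-1],[0,0,0,0,0,0,-1],[0,0,0,0,0,0,-1],[0,0,0,0,0,0,-1],[0,0,0,0,0,0,-1],[0,0,0,0,0,0,-1],[0,0,0,0,0,0,-1],[0,0,0,0,0,0,-1]]}}

```text
time: 5.7
eef_pos: [0.5759, -0.272, 0.0859]
ee_rot: [0.031, 0.706, -0.031, 0.707]
contact_force: [-0.1, 0.9, 5.5]
width: 0.015
```

Run:
```python
from h import *
s=read_state();print(s["time"],s["eef_pos"],s["contact_force"],s["wrist_torque"],s["width"])
```

```text
5.7 [ 0.57592516 -0.27204262  0.08587267] [-0.11357304  0.91063783  5.51018401] [ 0.03832112  0.05563348 -0.06649529] 0.014972338933603179
```

Request:
{"method": "jog_arm", "body": {"deltas": [[0,0,0,0,0,0.05,-1],[0,0,0,0,0,0.12,-1],[0,0,0,0,0,0.225,-1],[0,0,0,-0.03,0.12,0.225,-1],[0,0,0,-0.07,0.26,0.225,-1],[0,0,0,-0.11,0.4,0.225,-1],[0,0,0,-0.14,0.53,0.225,-1],[0,0,0,-0.15,0.582,0.225,-1]]}}

```text
time: 6.7
eef_pos: [0.514, -0.0363, 0.1747]
ee_rot: [0.03, 0.707, -0.03, 0.706]
contact_force: [1.0, -1.0, -0.8]
width: 0.0151
```

Run:
```python
from h import *
np.set_printoptions(precision=4,suppress=True)
s=read_state();print(s["time"],s["eef_pos"],s["contact_force"],s["wrist_torque"],s["width"])
p=get_image("side");q=get_image("top")
a=cv2.resize(p["color"][130:230,220:350,::-1],(780,600),interpolation=cv2.INTER_CUBIC);cv2.imwrite("pics/s2.png",a)
for r in spot_point("rod_tip",p)[:2]+spot_point("rod_handle",p)[:2]:print(r)
print(at_z(p,(284.2,188.6),.072))
```

```text
6.7 [ 0.514  -0.0363  0.1747] [ 1.0414 -1.0026 -0.8158] [-0.0716 -0.0546  0.0077] 0.015111098819939047
{'location': [285.7, 180.9], 'confidence': 0.57}
{'location': [284.9, 145.3], 'confidence': 0.62}
[ 0.5108 -0.0354  0.072 ]
```

View pics/s2.png

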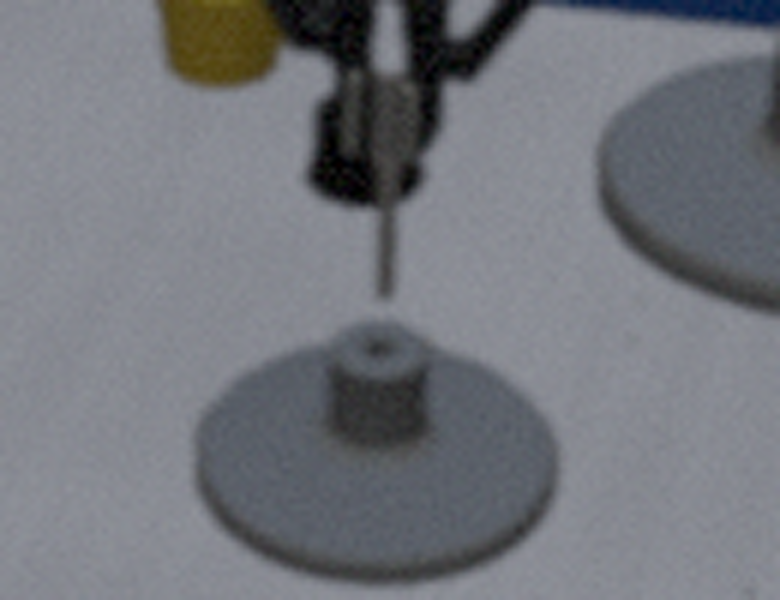

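The rod hangs above the boss, with its tip at crop (383,295) and the hole at (378,347). It is nearly plumb once perspective is allowed for. I'll let the arm settle, then check the numbers.

Request:
{"method": "jog_arm", "body": {"deltas": [[0,0,0,0,0,0,-1],[0,0,0,0,0,-0.03,-1],[0,0,0,0,0,-0.045,-1],[0,0,0,0,0,-0.05,-1],[0,0,0,0,0,-0.05,-1],[0,0,0,0,0,-0.05,-1],[0,0,0,0,0,-0.05,-1],[0,0,0,0,0,-0.05,-1]]}}

```text
time: 7.9
eef_pos: [0.5157, -0.0389, 0.1555]
ee_rot: [0.031, 0.706, -0.031, 0.707]
contact_force: [0.1, 0.4, -0.8]
width: 0.0147
```

Run:
```python
from h import *
np.set_printoptions(precision=4,suppress=True)
s=read_state();print(s["time"],s["eef_pos"],s["contact_force"],s["wrist_torque"])
p=get_image("side");P=cloud(p)
g=cv2.cvtColor(p["color"],cv2.COLOR_RGB2GRAY)
for r in spot_point("rod_tip",p)[:1]+spot_point("socket_mouth",p)[:4]:print(r, at_z(p,r["location"],.08))
f=384/2/np.tan(np.radians(p["vfov"])/2);T=np.linalg.inv(np.array(p["cam_to_world"]))
pr=lambda X:(lambda c:(c[0]/c[2]*f+p["cx"],c[1]/c[2]*f+p["cy"]))((T@np.r_[X,1])[:3])
print("mouth px",pr((.5163,-.0403,.0715)),"plan tip px (side frame)",pr((.5163,-.0403,.079)))
for v in range(158,190,2):
    print(v,g[v,272:296])
m=(np.hypot(P[...,0]-.516,P[...,1]+.04)<.02)&(P[...,2]>.09)&(P[...,2]<.105)
print("rod pts",m.sum(),P[m].mean(0), np.median(P[m],0))
```

```text
7.9 [ 0.5157 -0.0389  0.1555] [ 0.1007  0.4043 -0.7806] [-0.0012  0.0461 -0.0171]
{'location': [281.4, 188.3], 'confidence': 0.43} [ 0.5157 -0.0242  0.08  ]
{'location': [210.4, 236.0], 'confidence': 0.86} [0.627  0.1911 0.08  ]
{'location': [283.4, 188.4], 'confidence': 0.77} [ 0.5107 -0.0251  0.08  ]
{'location': [358.8, 135.9], 'confidence': 0.55} [ 0.356  -0.3358  0.08  ]
mouth px (np.float64(282.5298076516909), np.float64(187.30488687540554)) plan tip px (side frame) (np.float64(282.6109458219082), np.float64(184.93959642022742))
158 [ 37  23   4  25  34  53  52  36  16  51  63  62  62  56  54  71  49  31
  34  57  94 132 137 141]
160 [ 42  23   5  18  42  54  52  30  30  53  49  61  59  51  67  57  45  41
  78 113 137 139 136 138]
162 [111  79  57  32  30  27  10  19  26  49  61  67  63  57  60  66  88 112
 128 138 143 140 140 138]
164 [139 137 131 129 116  96  86  84  79  75  70  72  69  86 107 125 135 135
 136 140 139 140 138 137]
166 [139 139 139 143 142 137 139 139 138 134 113  84  76 103 126 138 142 140
 139 133 138 140 140 140]
168 [137 138 139 142 138 137 141 140 140 136
[... 451 characters left out ...]
41 140 140 140 142]
178 [134 137 137 136 136 134 133 137 140 125 104  79  91 117 137 140 140 142
 142 141 142 139 142 142]
180 [136 137 137 135 137 137 133 138 137 124 101  80  92 118 136 141 137 140
 140 141 142 142 142 144]
182 [140 138 135 136 134 140 135 137 135 110  92  70  85 112 136 138 141 139
 140 139 140 141 142 140]
184 [133 137 134 135 129 122 109 106  99  89  79  69  73  92 106 115 122 130
 138 136 139 139 141 143]
186 [131 129 128 115 107  95  94  92  91  80  73  72  82  88  92  91  93 102
 106 115 132 137 140 142]
188 [ 98  95  88  92  90  92  91  94  82  67  50  54  65  73  89  92  96  96
  88  88 102 110 117 120]
rod pts 14 [ 0.5159 -0.0389  0.098 ] [ 0.5161 -0.0385  0.0961]
```

Request:
{"method": "jog_arm", "body": {"deltas": [[0,0,0,0.002,0,-0.01,-1],[0,0,0,0.002,0,-0.02,-1],[0,0,0,0.002,0,-0.03,-1],[0,0,0,0.002,0,-0.038,-1],[0,0,0,0.002,0,-0.046,-1],[0,0,0,0.002,0,-0.054,-1],[0,0,0,0.002,0,-0.062,-1],[0,0,0,0.002,0,-0.064,-1]]}}

```text
time: 9.05
eef_pos: [0.5162, -0.0389, 0.1294]
ee_rot: [0.031, 0.707, -0.031, 0.706]
contact_force: [-0.9, -0.1, 0.4]
width: 0.0148
```

Request:
{"method": "jog_arm", "body": {"deltas": [[0,0,0,0,0,-0.002,-1],[0,0,0,0,0,-0.004,-1],[0,0,0,0,0,-0.006,-1],[0,0,0,0,0,-0.008,-1],[0,0,0,0,0,-0.01,-1],[0,0,0,0,0,-0.01,-1],[0,0,0,0,0,-0.01,-1],[0,0,0,0,0,-0.01,-1]]}}

```text
time: 10.05
eef_pos: [0.5164, -0.0389, 0.1257]
ee_rot: [0.031, 0.706, -0.031, 0.706]
contact_force: [0.1, 0.4, -2.1]
width: 0.0149
```

Request:
{"method": "jog_arm", "body": {"deltas": [[0,0,0,0,0,-0.002,-1],[0,0,0,0,0,-0.004,-1],[0,0,0,0,0,-0.006,-1],[0,0,0,0,0,-0.008,-1],[0,0,0,0,0,-0.008,-1],[0,0,0,0,0,-0.008,-1],[0,0,0,0,0,-0.008,-1],[0,0,0,0,0,-0.008,-1]]}}

```text
time: 11.05
eef_pos: [0.5164, -0.039, 0.1225]
ee_rot: [0.031, 0.706, -0.031, 0.706]
contact_force: [-0.5, 0.4, 0.1]
width: 0.0152
```

Request:
{"method": "jog_arm", "body": {"deltas": [[0,0,0,0,0,-0.002,-1],[0,0,0,0,0,-0.004,-1],[0,0,0,0,0,-0.006,-1],[0,0,0,0,0,-0.008,-1],[0,0,0,0,0,-0.01,-1],[0,0,0,0,0,-0.01,-1],[0,0,0,0,0,-0.01,-1],[0,0,0,0,0,-0.01,-1]]}}

```text
time: 12.05
eef_pos: [0.5164, -0.0389, 0.1185]
ee_rot: [0.031, 0.706, -0.031, 0.706]
contact_force: [-0.1, 0.5, -0.3]
width: 0.015
```

Request:
{"method": "jog_arm", "body": {"deltas": [[0,0,0,0,0,-0.002,-1],[0,0,0,0,0,-0.004,-1],[0,0,0,0,0,-0.006,-1],[0,0,0,0,0,-0.008,-1],[0,0,0,0,0,-0.008,-1],[0,0,0,0,0,-0.008,-1],[0,0,0,0,0,-0.008,-1],[0,0,0,0,0,-0.008,-1]]}}

```text
time: 13.05
eef_pos: [0.5164, -0.0389, 0.1153]
ee_rot: [0.031, 0.706, -0.031, 0.706]
contact_force: [0.1, 0.0, -0.9]
width: 0.0146
```

Depth so far is 32.6 mm, with no contact.

Request:
{"method": "jog_arm", "body": {"deltas": [[0,0,0,0,0,-0.002,-1],[0,0,0,0,0,-0.004,-1],[0,0,0,0,0,-0.006,-1],[0,0,0,0,0,-0.008,-1],[0,0,0,0,0,-0.008,-1],[0,0,0,0,0,-0.008,-1],[0,0,0,0,0,-0.008,-1],[0,0,0,0,0,-0.008,-1]]}}

```text
time: 14.05
eef_pos: [0.5164, -0.039, 0.1121]
ee_rot: [0.031, 0.706, -0.031, 0.706]
contact_force: [0.1, -1.3, -1.1]
width: 0.0147
```

Request:
{"method": "jog_arm", "body": {"deltas": [[0,0,0,0,0,-0.002,-1],[0,0,0,0,0,-0.004,-1],[0,0,0,0,0,-0.006,-1],[0,0,0,0,0,-0.007,-1],[0,0,0,0,0,-0.007,-1],[0,0,0,0,0,-0.007,-1],[0,0,0,0,0,-0.007,-1],[0,0,0,0,0,-0.007,-1]]}}

```text
time: 15.05
eef_pos: [0.5164, -0.0389, 0.1093]
ee_rot: [0.031, 0.706, -0.031, 0.706]
contact_force: [0.1, 0.5, 0.2]
width: 0.0149
```

Request:
{"method": "jog_arm", "body": {"deltas": [[0,0,0,0,0,-0.002,-1],[0,0,0,0,0,-0.004,-1],[0,0,0,0,0,-0.006,-1],[0,0,0,0,0,-0.008,-1],[0,0,0,0,0,-0.008,-1],[0,0,0,0,0,-0.008,-1],[0,0,0,0,0,-0.008,-1],[0,0,0,0,0,-0.008,-1]]}}

```text
time: 16.05
eef_pos: [0.5164, -0.039, 0.1061]
ee_rot: [0.031, 0.706, -0.031, 0.706]
contact_force: [-0.2, -0.5, -0.4]
width: 0.0148
```

Request:
{"method": "jog_arm", "body": {"deltas": [[0,0,0,0,0,-0.002,-1],[0,0,0,0,0,-0.004,-1],[0,0,0,0,0,-0.006,-1],[0,0,0,0,0,-0.007,-1],[0,0,0,0,0,-0.007,-1],[0,0,0,0,0,-0.007,-1],[0,0,0,0,0,-0.007,-1],[0,0,0,0,0,-0.007,-1]]}}

```text
time: 17.05
eef_pos: [0.5164, -0.039, 0.1033]
ee_rot: [0.031, 0.706, -0.031, 0.706]
contact_force: [0.2, 0.3, -0.3]
width: 0.0148
```

Request:
{"method": "jog_arm", "body": {"deltas": [[0,0,0,0,0,-0.002,-1],[0,0,0,0,0,-0.004,-1],[0,0,0,0,0,-0.006,-1],[0,0,0,0,0,-0.006,-1],[0,0,0,0,0,-0.006,-1],[0,0,0,0,0,-0.006,-1],[0,0,0,0,0,-0.006,-1],[0,0,0,0,0,-0.006,-1]]}}

```text
time: 18.05
eef_pos: [0.5165, -0.039, 0.101]
ee_rot: [0.031, 0.706, -0.031, 0.707]
contact_force: [-1.1, -0.7, 2.3]
width: 0.0148
```

Request:
{"method": "jog_arm", "body": {"deltas": [[0,0,0,0,0,-0.002,-1],[0,0,0,0,0,-0.004,-1],[0,0,0,0,0,-0.006,-1],[0,0,0,0,0,-0.006,-1],[0,0,0,0,0,-0.006,-1],[0,0,0,0,0,-0.006,-1],[0,0,0,0,0,-0.006,-1],[0,0,0,0,0,-0.006,-1]]}}

```text
time: 19.05
eef_pos: [0.5172, -0.0392, 0.1007]
ee_rot: [0.03, 0.706, -0.031, 0.707]
contact_force: [-5.1, 1.6, 14.0]
width: 0.0146
```

The bottom is at TCP z ≈ 0.101, so the depth is about 47 mm. The ideal post would be 77 mm long, so the 74 mm one is nearest. I'm returning the rod by the exact reverse shift.

Request:
{"method": "jog_arm", "body": {"deltas": [[0,0,0,0,0,0.04,-1],[0,0,0,0,0,0.1,-1],[0,0,0,0,0,0.175,-1],[0,0,0,0.03,-0.12,0.175,-1],[0,0,0,0.06,-0.24,0.175,-1],[0,0,0,0.095,-0.37,0.175,-1],[0,0,0,0.13,-0.5,0.175,-1],[0,0,0,0.148,-0.582,0.175,-1]]}}

```text
time: 20.05
eef_pos: [0.5758, -0.2743, 0.1685]
ee_rot: [0.031, 0.706, -0.031, 0.707]
contact_force: [0.6, 0.9, -0.7]
width: 0.0151
```

Request:
{"method": "jog_arm", "body": {"deltas": [[0,0,0,0,0,0,-1],[0,0,0,0,0,0,-1],[0,0,0,0,0,-0.05,-1],[0,0,0,0,0,-0.1,-1],[0,0,0,0,0,-0.12,-1],[0,0,0,0,0,-0.13,-1],[0,0,0,0,0,-0.14,-1],[0,0,0,0,0,-0.15,-1]]}}

```text
time: 21.05
eef_pos: [0.576, -0.2721, 0.1088]
ee_rot: [0.03, 0.706, -0.031, 0.707]
contact_force: [0.5, -0.8, -0.7]
width: 0.0149
```

Request:
{"method": "jog_arm", "body": {"deltas": [[0,0,0,0,0,-0.015,-1],[0,0,0,0,0,-0.03,-1],[0,0,0,0,0,-0.042,-1],[0,0,0,0,0,-0.05,-1],[0,0,0,0,0,-0.056,-1],[0,0,0,0,0,-0.058,-1],[0,0,0,0,0,-0.058,-1],[0,0,0,0,0,-0.058,-1]]}}

```text
time: 22.05
eef_pos: [0.5758, -0.272, 0.0859]
ee_rot: [0.031, 0.706, -0.031, 0.707]
contact_force: [0.3, -0.1, 4.3]
width: 0.0148
```

The rod is home with the same height and contact force as when I took it, so it didn't slip and the 47 mm stands. I'm releasing it and going to the 74 mm post.

Request:
{"method": "jog_arm", "body": {"deltas": [[0,0,0,0,0,0,1],[0,0,0,0,0,0,1],[0,0,0,0,0,0,1],[0,0,0,0,0,0,1],[0,0,0,0,0,0.05,1],[0,0,0,0,0,0.13,1],[0,0,0,0,0,0.21,1],[0,0,0,0,0.1,0.21,1]]}}

```text
time: 23.05
eef_pos: [0.5779, -0.235, 0.1752]
ee_rot: [0.03, 0.703, -0.034, 0.709]
contact_force: [0.0, 1.8, -0.6]
width: 0.0851
```

Request:
{"method": "jog_arm", "body": {"deltas": [[0,0,0,-0.02,0.12,0,1],[0,0,0,-0.04,0.25,0,1],[0,0,0,-0.06,0.38,0,1],[0,0,0,-0.08,0.51,0,1],[0,0,0,-0.1,0.64,0,1],[0,0,0,-0.12,0.77,0,1],[0,0,0,-0.14,0.9,0,1],[0,0,0,-0.16,1,0,1]]}}

```text
time: 24.05
eef_pos: [0.5116, 0.1703, 0.1712]
ee_rot: [0.031, 0.706, -0.03, 0.707]
contact_force: [0.7, 0.1, 1.0]
width: 0.0852
```

Request:
{"method": "jog_arm", "body": {"deltas": [[0,0,0,-0.015,0.12,0,1],[0,0,0,-0.015,0.24,0,1],[0,0,0,-0.015,0.35,0,1],[0,0,0,-0.015,0.43,-0.05,1],[0,0,0,-0.015,0.466,-0.1,1],[0,0,0,-0.015,0.466,-0.13,1],[0,0,0,-0.015,0.466,-0.13,1],[0,0,0,-0.015,0.466,-0.13,1]]}}

```text
time: 25.05
eef_pos: [0.5064, 0.3541, 0.1186]
ee_rot: [0.031, 0.706, -0.031, 0.707]
contact_force: [-0.3, 0.4, 0.6]
width: 0.0854
```

Run:
```python
from h import *
np.set_printoptions(precision=4,suppress=True)
s=read_state();print(s["time"],s["eef_pos"],s["ee_rot"],s["contact_force"],s["width"])
p=get_image("side");q=get_image("top")
a=cv2.resize(p["color"][270:384,190:320,::-1],None,fx=3.05,fy=3.05,interpolation=cv2.INTER_CUBIC)
b=cv2.resize(q["color"][160:274,330:460,::-1],None,fx=3.05,fy=3.05,interpolation=cv2.INTER_CUBIC)
cv2.imwrite("pics/s3.png",np.hstack([a,b]))
P=cloud(q);m=(np.hypot(P[...,0]-.575,P[...,1]+.273)<.03)&(P[...,2]>.08);print("rod",P[m].mean(0),P[m][:,2].max())
```

```text
25.05 [0.5064 0.3541 0.1186] [ 0.0313  0.7059 -0.0309  0.707 ] [-0.2774  0.4119  0.5786] 0.0853794702444794
rod [ 0.5733 -0.2723  0.1142] 0.12910161767771866
```

View pics/s3.png

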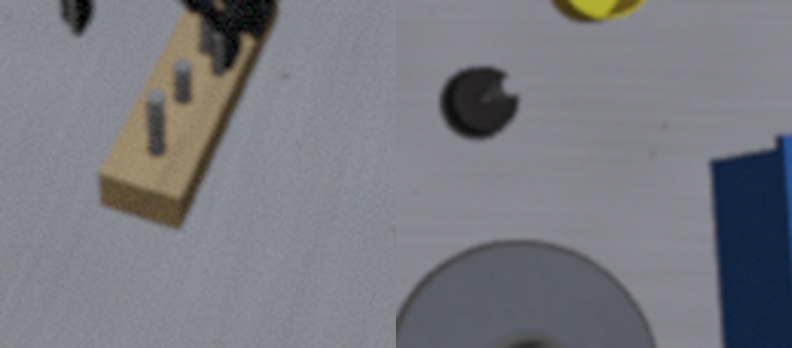

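The rod is upright in its stand. The jaws straddle the 74 mm post, with its top at crop (155,95). Descending and gripping.

Request:
{"method": "jog_arm", "body": {"deltas": [[0,0,0,0,0,-0.05,1],[0,0,0,0,0,-0.1,1],[0,0,0,0,0,-0.13,1],[0,0,0,0,0,-0.141,1],[0,0,0,0,0,-0.141,-1],[0,0,0,0,0,-0.141,-1],[0,0,0,0,0,-0.141,-1],[0,0,0,0,0,-0.141,-1]], "grip_force": 70}}

```text
time: 26.15
eef_pos: [0.5058, 0.3548, 0.0613]
ee_rot: [0.031, 0.706, -0.031, 0.707]
contact_force: [-0.9, 0.4, -0.4]
width: 0.0124
```

Request:
{"method": "jog_arm", "body": {"deltas": [[0,0,0,0,0,0,-1],[0,0,0,0,0,0,-1],[0,0,0,0,0,0,-1],[0,0,0,0,0,0,-1],[0,0,0,0,0,0,-1],[0,0,0,0,0,0,-1],[0,0,0,0,0,0,-1],[0,0,0,0,0,0,-1]]}}

```text
time: 27.15
eef_pos: [0.506, 0.3548, 0.0614]
ee_rot: [0.031, 0.706, -0.031, 0.707]
contact_force: [-0.3, -0.6, 5.4]
width: 0.0091
```

Request:
{"method": "jog_arm", "body": {"deltas": [[0,0,0,0,0,0.04,-1],[0,0,0,0,0,0.13,-1],[0,0,0,0,0,0.24,-1],[0,0,0,0.005,-0.12,0.24,-1],[0,0,0,0.01,-0.26,0.24,-1],[0,0,0,0.015,-0.4,0.24,-1],[0,0,0,0.02,-0.54,0.24,-1],[0,0,0,0.024,-0.68,0.24,-1]]}}

```text
time: 28.15
eef_pos: [0.5145, 0.081, 0.1572]
ee_rot: [0.031, 0.707, -0.031, 0.706]
contact_force: [1.8, -0.9, -0.1]
width: 0.0094
```

Request:
{"method": "jog_arm", "body": {"deltas": [[0,0,0,0,-0.12,0,-1],[0,0,0,0,-0.23,0,-1],[0,0,0,0,-0.307,0,-1],[0,0,0,0,-0.307,-0.02,-1],[0,0,0,0,-0.307,-0.05,-1],[0,0,0,0,-0.307,-0.05,-1],[0,0,0,0,-0.307,-0.05,-1],[0,0,0,0,-0.307,-0.05,-1]]}}

```text
time: 29.15
eef_pos: [0.5154, -0.0397, 0.1372]
ee_rot: [0.03, 0.706, -0.03, 0.707]
contact_force: [-0.7, 0.1, -1.2]
width: 0.0094
```

Run:
```python
from h import *
np.set_printoptions(precision=4,suppress=True)
s=read_state();print(s["time"],s["eef_pos"],s["contact_force"],s["wrist_torque"],s["width"])
p=get_image("side");P=cloud(p);g=cv2.cvtColor(p["color"],cv2.COLOR_RGB2GRAY)
f=384/2/np.tan(np.radians(p["vfov"])/2);T=np.linalg.inv(np.array(p["cam_to_world"]))
pr=lambda X:(lambda c:(c[0]/c[2]*f+p["cx"],c[1]/c[2]*f+p["cy"]))((T@np.r_[X,1])[:3])
for z in(.072,.09,.12):print(z,pr((.5163,-.0403,z)))
for v in range(160,192,2):print(v,g[v,272:296])
m=(np.hypot(P[...,0]-.516,P[...,1]+.04)<.02)&(P[...,2]>.095)&(P[...,2]<.12)
print("post pts",m.sum(),np.median(P[m],0))
cv2.imwrite("pics/s4.png",cv2.resize(p["color"][130:230,220:350,::-1],(780,600),interpolation=cv2.INTER_CUBIC))
```

```text
29.15 [ 0.5154 -0.0397  0.1372] [-0.6523  0.1089 -1.1628] [-0.0042 -0.0104  0.0288] 0.00935332519076678
0.072 (np.float64(282.53519850899613), np.float64(187.14773589091732))
0.09 (np.float64(282.73102502108014), np.float64(181.43912083757516))
0.12 (np.float64(283.06517727226174), np.float64(171.69811819752152))
160 [ 46  26   2   0  12  30  54  55  45  44  76  81  73  67  66  46  35   9
  31  85 119 139 136 139]
162 [111  82  56  35  29  30  57  59  41  46  67  70  60  59  57  46  21  19
  40  87 123 137 141 136]
164 [141 133 130 123  98  70  60  55  36  46  59  67  60  62  63  48  29  41
  76 113 137 141 139 136]
166 [136 140 145 141 137 124  88  65  38  41  57  62  61  59  63  44  47  81
 114 133 141 140 140 140]
168 [139 140 140 138 139 131 129 116 101  89  70  65  56  64  76  97 118 127
 139 140 141 139 138 137]
170 [137 138 141 137 138 137 141 140 131 112  78  64  66  82 114 132 140 136
 141 138 142 144 140 139]
172 [138 136 140 138 138 141 142 137 129 113  78  64  70  91 120 136 142 139
 139 138 142 141 140 143]
174 [138 135 137 136 137 138 136 136 129 110  78  68  67  88 121
[... 175 characters left out ...]
134 125  99  71  65  67  97 125 139 141 141
 139 138 143 140 139 142]
180 [136 138 140 136 134 135 135 135 126 103  70  63  73  96 125 138 141 142
 139 143 139 139 141 142]
182 [136 136 134 135 138 140 135 137 126 104  85  60  79 106 125 137 140 141
 139 142 138 138 138 138]
184 [137 138 138 134 130 122 111 105  96  89  91  86  89  96 106 115 120 129
 134 135 139 139 141 140]
186 [133 131 127 113  99  96  88  92  89  77  84  75  85  90  88  94  94 100
 104 115 132 138 139 142]
188 [100  97  95  92  92  93  90  91  83  62  58  54  60  77  88  94  95  91
  87  92  96 107 118 119]
190 [91 88 80 79 79 83 95 93 88 87 89 86 93 93 94 95 92 86 82 83 87 88 90 94]
post pts 35 [ 0.515  -0.0362  0.1081]
```

View pics/s4.png

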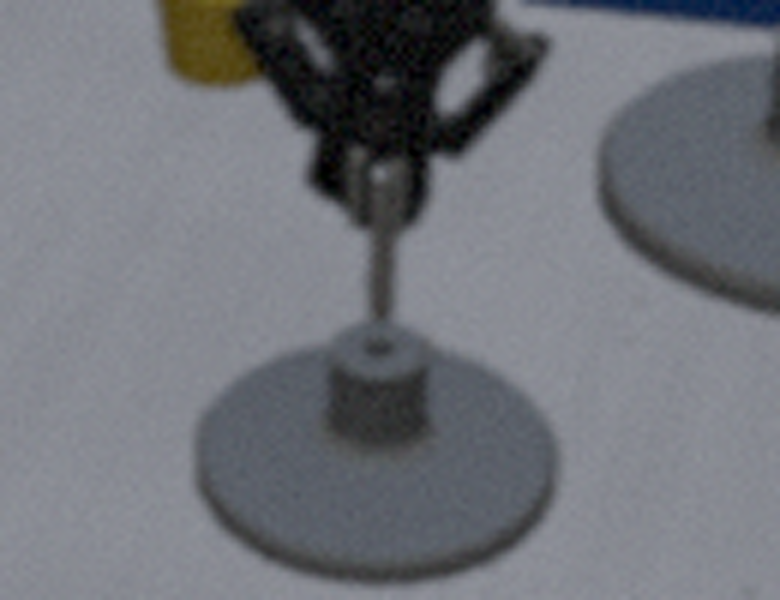

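The post hangs centred above the hole, its foot at crop (383,318) and the hole at (378,346); the column offset is about 0.2 px. Lowering it into the mouth.

Request:
{"method": "jog_arm", "body": {"deltas": [[0,0,0,0.001,0,-0.02,-1],[0,0,0,0.001,0,-0.035,-1],[0,0,0,0.001,0,-0.04,-1],[0,0,0,0.001,0,-0.043,-1],[0,0,0,0.001,0,-0.046,-1],[0,0,0,0.001,0,-0.049,-1],[0,0,0,0.001,0,-0.052,-1],[0,0,0,0.001,0,-0.052,-1]]}}

```text
time: 30.2
eef_pos: [0.5155, -0.0402, 0.116]
ee_rot: [0.031, 0.706, -0.031, 0.706]
contact_force: [-0.3, -0.2, -1.3]
width: 0.0096
```

Request:
{"method": "jog_arm", "body": {"deltas": [[0,0,0,0,0,-0.003,-1],[0,0,0,0,0,-0.006,-1],[0,0,0,0,0,-0.009,-1],[0,0,0,0,0,-0.012,-1],[0,0,0,0,0,-0.015,-1],[0,0,0,0,0,-0.0175,-1],[0,0,0,0,0,-0.0175,-1],[0,0,0,0,0,-0.0175,-1]]}}

```text
time: 31.2
eef_pos: [0.5155, -0.0402, 0.109]
ee_rot: [0.031, 0.706, -0.031, 0.706]
contact_force: [0.3, -1.5, -1.6]
width: 0.0094
```

Request:
{"method": "jog_arm", "body": {"deltas": [[0,0,0,0,0,-0.003,-1],[0,0,0,0,0,-0.006,-1],[0,0,0,0,0,-0.009,-1],[0,0,0,0,0,-0.012,-1],[0,0,0,0,0,-0.015,-1],[0,0,0,0,0,-0.0175,-1],[0,0,0,0,0,-0.0175,-1],[0,0,0,0,0,-0.0175,-1]]}}

```text
time: 32.2
eef_pos: [0.5158, -0.0403, 0.1023]
ee_rot: [0.031, 0.706, -0.031, 0.707]
contact_force: [-0.2, -1.8, 1.5]
width: 0.0094
```

Request:
{"method": "jog_arm", "body": {"deltas": [[0,0,0,0,0,-0.004,-1],[0,0,0,0,0,-0.008,-1],[0,0,0,0,0,-0.012,-1],[0,0,0,0,0,-0.016,-1],[0,0,0,0,0,-0.02,-1],[0,0,0,0,0,-0.025,-1],[0,0,0,0,0,-0.03,-1],[0,0,0,0,0,-0.03,-1]]}}

```text
time: 33.2
eef_pos: [0.5156, -0.0402, 0.0897]
ee_rot: [0.031, 0.706, -0.031, 0.707]
contact_force: [0.7, -2.7, 0.8]
width: 0.0095
```

Request:
{"method": "jog_arm", "body": {"deltas": [[0,0,0,0,0,-0.004,-1],[0,0,0,0,0,-0.008,-1],[0,0,0,0,0,-0.012,-1],[0,0,0,0,0,-0.016,-1],[0,0,0,0,0,-0.02,-1],[0,0,0,0,0,-0.024,-1],[0,0,0,0,0,-0.024,-1],[0,0,0,0,0,-0.024,-1]]}}

```text
time: 34.2
eef_pos: [0.5156, -0.0402, 0.0801]
ee_rot: [0.031, 0.706, -0.031, 0.706]
contact_force: [1.8, -3.7, 0.4]
width: 0.0095
```

Request:
{"method": "jog_arm", "body": {"deltas": [[0,0,0,0,0,-0.002,-1],[0,0,0,0,0,-0.004,-1],[0,0,0,0,0,-0.006,-1],[0,0,0,0,0,-0.008,-1],[0,0,0,0,0,-0.01,-1],[0,0,0,0,0,-0.01,-1],[0,0,0,0,0,-0.01,-1],[0,0,0,0,0,-0.01,-1]]}}

```text
time: 35.2
eef_pos: [0.5157, -0.0403, 0.0766]
ee_rot: [0.031, 0.706, -0.031, 0.706]
contact_force: [-0.1, -2.8, 4.8]
width: 0.0096
```

Request:
{"method": "jog_arm", "body": {"deltas": [[0,0,0,0,0,-0.001,-1],[0,0,0,0,0,-0.002,-1],[0,0,0,0,0,-0.003,-1],[0,0,0,0,0,-0.004,-1],[0,0,0,0,0,-0.005,-1],[0,0,0,0,0,-0.005,-1],[0,0,0,0,0,-0.005,-1],[0,0,0,0,0,-0.005,-1]]}}

```text
time: 36.2
eef_pos: [0.5157, -0.0402, 0.0746]
ee_rot: [0.031, 0.706, -0.031, 0.707]
contact_force: [-1.1, -4.0, 4.8]
width: 0.0095
```

Request:
{"method": "jog_arm", "body": {"deltas": [[0,0,0,0,0,-0.001,-1],[0,0,0,0,0,-0.002,-1],[0,0,0,0,0,-0.003,-1],[0,0,0,0,0,-0.003,-1],[0,0,0,0,0,-0.003,-1],[0,0,0,0,0,-0.003,-1],[0,0,0,0,0,-0.003,-1],[0,0,0,0,0,-0.003,-1]]}}

```text
time: 37.2
eef_pos: [0.5158, -0.0403, 0.0744]
ee_rot: [0.031, 0.706, -0.031, 0.706]
contact_force: [-4.5, -2.7, 13.6]
width: 0.0096
```

It bottomed at 13.6 N with TCP z 0.0744, the height predicted from the measured depth. I'm releasing, then checking it with the shut fingertips on top.

Request:
{"method": "jog_arm", "body": {"deltas": [[0,0,0,0,0,0,1],[0,0,0,0,0,0,1],[0,0,0,0,0,0,1],[0,0,0,0,0,0,1],[0,0,0,0,0,0.06,1],[0,0,0,0,0,0.13,1],[0,0,0,0,0,0.13,-1],[0,0,0,0,0,0.13,-1]]}}

```text
time: 38.2
eef_pos: [0.515, -0.04, 0.1244]
ee_rot: [0.031, 0.707, -0.031, 0.706]
contact_force: [-1.0, 0.6, -0.3]
width: 0.0518
```

Request:
{"method": "jog_arm", "body": {"deltas": [[0,0,0,0,0,0,-1],[0,0,0,0,0,0,-1],[0,0,0,0,0,0,-1],[0,0,0,0,0,-0.015,-1],[0,0,0,0,0,-0.03,-1],[0,0,0,0,0,-0.045,-1],[0,0,0,0,0,-0.05,-1],[0,0,0,0,0,-0.05,-1]]}}

```text
time: 39.2
eef_pos: [0.5155, -0.0401, 0.1051]
ee_rot: [0.031, 0.707, -0.031, 0.706]
contact_force: [0.2, -0.3, -1.0]
width: 0.0
```

Next I'll press 3 mm at a time; the top should be at about 0.099.

Request:
{"method": "jog_arm", "body": {"deltas": [[0,0,0,0,0,-0.003,-1],[0,0,0,0,0,-0.006,-1],[0,0,0,0,0,-0.009,-1],[0,0,0,0,0,-0.012,-1],[0,0,0,0,0,-0.014,-1],[0,0,0,0,0,-0.014,-1],[0,0,0,0,0,-0.014,-1],[0,0,0,0,0,-0.014,-1]]}}

```text
time: 40.2
eef_pos: [0.5156, -0.0402, 0.0997]
ee_rot: [0.031, 0.706, -0.031, 0.706]
contact_force: [0.8, 0.1, 0.2]
width: -0.0001
```

Request:
{"method": "jog_arm", "body": {"deltas": [[0,0,0,0,0,-0.001,-1],[0,0,0,0,0,-0.002,-1],[0,0,0,0,0,-0.003,-1],[0,0,0,0,0,-0.004,-1],[0,0,0,0,0,-0.004,-1],[0,0,0,0,0,-0.004,-1],[0,0,0,0,0,-0.004,-1],[0,0,0,0,0,-0.004,-1]]}}

```text
time: 41.2
eef_pos: [0.516, -0.0404, 0.099]
ee_rot: [0.031, 0.706, -0.031, 0.707]
contact_force: [-1.9, 0.4, 6.7]
width: -0.0001
```

The top is at 0.099, so 27 mm stands out and the post is fully home. Retreating for a last look.

Request:
{"method": "jog_arm", "body": {"deltas": [[0,0,0,0,0,0.05,-1],[0,0,0,0,0,0.15,-1],[0,0,0,0,0,0.3,-1],[0,0,0,0,0.1,0.35,-1],[0,0,0,-0.05,0.2,0.35,-1],[0,0,0,-0.1,0.3,0.35,-1],[0,0,0,-0.15,0.35,0.35,-1],[0,0,0,-0.15,0.35,0.35,-1]]}}

```text
time: 42.2
eef_pos: [0.4547, 0.1009, 0.2379]
ee_rot: [0.03, 0.706, -0.03, 0.706]
contact_force: [1.0, -0.2, -0.3]
width: 0.0
```

Run:
```python
from h import *
np.set_printoptions(precision=4,suppress=True)
s=read_state();print(s["time"],s["eef_pos"],s["contact_force"])
for n in("top","side"):
    p=get_image(n);P=cloud(p)
    for nm,c,r,z0 in[("post",(.516,-.04),.015,.085),("rod",(.575,-.273),.03,.08)]:
        m=(np.hypot(P[...,0]-c[0],P[...,1]-c[1])<r)&(P[...,2]>z0)&(P[...,2]<.14);q=P[m]
        print(n,nm,len(q),q.mean(0) if len(q) else"",q[:,2].max() if len(q) else"")
    if n=="side":cv2.imwrite("pics/s5.png",cv2.resize(p["color"][80:340,150:400,::-1],(577,600),interpolation=cv2.INTER_CUBIC))
```

```text
42.2 [0.4547 0.1009 0.2379] [ 0.9562 -0.2093 -0.2958]
top post 22 [ 0.5145 -0.0407  0.0976] 0.10004033486513353
top rod 73 [ 0.5732 -0.2721  0.1142] 0.128164513889635
side post 28 [ 0.5164 -0.0378  0.0931] 0.09930563288326488
side rod 3 [ 0.5716 -0.2679  0.1082] 0.1100336352332244
```

View pics/s5.png

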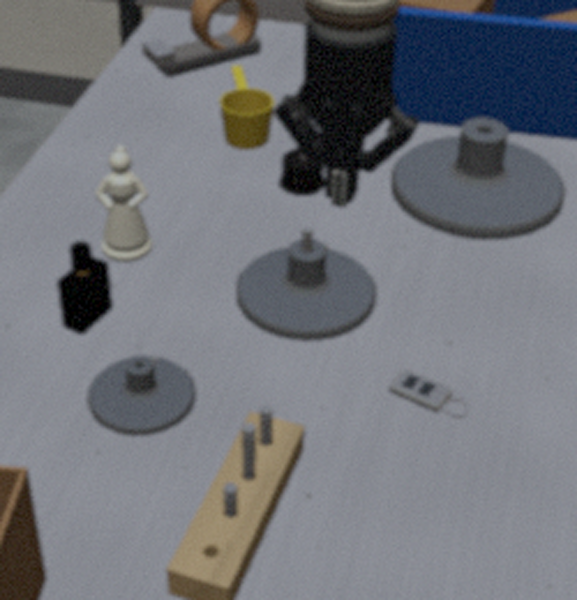

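The post stands in the boss at (307,240), three posts remain in the rack, the rack's end hole at (210,550) is empty, and the bystanders are where they were. Handing in.

```bash
python3 -c "
from cell import *
print(finish_job())"
```

```text
the job is handed in; nothing more can be done
None
```

The job is handed in: the 74 mm post is fully down in the 160 mm foot's socket and leaves about 27 mm standing out. Of the four posts that is the nearest to 30 mm; the 84 mm one would leave about 37 mm.

- **Depth:** The rod first touched bottom at about 47 mm, with 2.3 N. The probe reached 14 N before I stopped, with some sideways force (5 N).
- **Rod return:** Back in its stand, it sat at the same height and nearly the same force as when I took it, so it had not slipped. The top camera later showed it upright.
- **Post seating:** The post bottomed at 13.6 N, at the height predicted from the measured depth. Pressing its top with the shut fingers at 6.7 N met it at 99 mm above the desk, as expected, and both cameras agreed to within about 1 mm.
- **Surroundings:** The other three posts are still in the rack, the bystanders look undisturbed, and the arm ended clear of everything. The clock read about 42 s of the 67 s allowed.

In the last side view the gripper hid most of the rod, so its final check rests on the top camera alone. Otherwise no check failed or disagreed beyond the 2–3 mm offset between the cameras.

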